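# Latch a sprung contact carriage in its test position and press the test button

### The job

On the aluminium mounting plate, push the sprung black contact carriage towards the steel bridge until it is past the stop pin, and let it go, so that it springs back and latches against the pin in its middle (test) position. With the carriage left latched there, press the test button on the same plate all the way down and let it come up again. Leave the stop pin to drop by itself without touching it, and leave everything else on the bench where it is.

Things in the scene. Friction and masses are not known exactly. Their poses are not given: they have to be found in the camera images.
- push_face (a point): Centre of the flat rear face of the black carriage, the face to push on: 96 mm wide, from 10 to 60 mm above the bench, this point 35 mm up; moves with the carriage. The block is 95 mm long, with brass screws and low ribs on top (to 64 mm). Axes: x the push direction, y left, z up. Behind the face (-x) is only the flat plate, 8 mm high, ending 25 mm behind it at rest.
- carriage (a joint): Travel along x, m: 0 at rest (out), 0.045 at the end stop. A spring returns it: 5.5 N at rest, 10.5 N at the stop, plus drag of 30 N per m/s and up to 6 N to lift the pin on the way. Pushed to 0.028 or more and let go, it springs back in half a second and rests on the pin at about 0.024, the middle position. Let go earlier it may return to 0.
- stop_pin (a joint): Height of the sprung stop pin, m: 0 down; the ramp of the carriage's tongue lifts it by about 0.013 as it passes, then it drops back to 0 by itself. Not to be touched.
- pin_head (a point): Top of the dark round head (18 mm across) of the stop pin, 78 mm above the bench with the pin down, in the middle of a steel bridge (84 mm across, top 58 mm above the bench). On the carriage's centre line, 168 mm ahead of the push face at rest. Axes as push_face.
- test_top (a point): Centre of the top of the round black test button (28 mm across), pressed straight down; on a small grey pedestal on the plate, left of the carriage: 75 mm ahead of push_face at rest and 86 mm to its left (positive y).
- test (a joint): Travel of the test button, m: 0 up, 0.006 fully down; it is sprung, about 5 N fully down, and comes up when let go.
- plate: Fixed aluminium plate, 260 x 175 x 8 mm, carrying carriage, pin and button. Origin on the bench, on the carriage's centre line, half-way along; it reaches 65 mm right, 110 mm left of the line. x push direction, z up. It lies left or right on the bench, yaw varies. Guide rails 30 mm high, 50 to 62 mm either side of the line, begin 50 mm ahead of the face at rest.
- enclosure: Fixed open grey enclosure, 240 x 170 x 75 mm, with terminals inside; origin centre of its underside. Not part of the work.
- terminal_block: Loose white terminal block, 50 x 20 x 18 mm, right of the plate; origin centre of its underside. Leave alone.
- gland_nut: Loose brass ring nut, 32 mm across, 9 mm high, near the rear left corner of the plate; origin centre of its underside. Leave alone.
- screwdriver: Loose screwdriver, orange handle, 200 mm long, lying between the two places; origin under its middle. Leave alone.
- flask: Loose steel drinking flask with a black lid, 80 mm across, 168 mm high; origin centre of its underside. Leave alone.
- pliers: Loose pliers with black grips, about 160 mm long; origin near the jaws' pivot, on the bench. Leave alone.

How it is judged:
By the outcome, as a careful person would: the job done as asked, in the order asked, and still so for the second after the job is handed in, with the robot touching nothing.
It also fails if it takes over 40 s, if anything falls off the work surface, if the arm or the gripper's body presses on something with over 40 N, if the wrist force passes 120 N, or if a joint passes its speed limit or range.

### The arm

A 6-joint arm with a two-finger parallel gripper is mounted at the origin on the work surface. World frame = base frame: x ahead of the robot, y to its left, z up, the work surface at z = 0. Lengths are in m, angles in rad, forces in N, time in s.
With the tool pointing down it reaches from about 0.35 to 0.85 m from the base axis. Payload 8.1 kg.
Tool frame: the origin (TCP) lies midway between the tips of the shut fingers; the grasp point (between the pads) lies 19 mm behind it; z points along the fingers, y is the direction in which the jaws open and shut (so a half turn about z gives the same grasp; the last joint's range is limited). The gripper opens to 93 mm and grips with 3 to 60 N. Pads are 15 mm wide; open, the fingers measure 128 mm over their backs; the gripper's body (75 mm by 188 mm) begins 65 mm behind the grasp point.
Start: joints at [-1.338, 0.13, 1.488, -0, 1.523, -0.085], TCP at [0.188, -0.57, 0.219] pointing down, gripper open.
Joint ranges: [-2.96, 2.96], [-0.89, 2.26], [0.02, 2.5], [-1.34, 4.48], [0, 2.73], [-2.66, 2.66]. Speed limits (rad/s): [2.39, 2.39, 2.79, 3.14, 3.14, 3.14].

### API

Orientations are given as a rotation vector (axis times angle).
In Python, from plant import robot gives the robot as it stands. The module is installed in compiled form; this text tells all that it offers.
- The arm moves only by the shell command python3 -m pendant 'ROWS' [FORCE]. ROWS is JSON, a list of rows, each an object with "translation": the shift along the tool's x, y, z in mm, a list of three; "twist": the turn, a rotation vector about the tool's x, y, z in rad, a list of three; "grip": the opening, from -1 (shut) to 1 (fully open). A call has exactly 10 rows; each row shifts and turns the pose as measured when the row begins, along the tool's axes as they then stand; what a row does not reach is not made up. A row lasts 1/10 s, in which the tool goes at most 50 mm and 8.59 degrees, less where a joint would pass 70% of its speed; a pose out of reach is approached as far as the arm can. A call is refused whole if a number of a shift passes 50 or a number of a turn 0.15, either way. A call with a gripper value outside its range is refused whole. The fingers move at their own pace and stop on an object; FORCE is the grip in N (left out, the last holds). Time passes only in rows, so rows that do not move let the fingers close, or fill a call up. It gives the time, the measured TCP pose, the force and the opening at its end, in the units of the state.
- robot.read_state(): the state, without advancing time (a new reading comes with each control period).
- robot.read_camera(name): name is "scene" or "top"; returns (picture, depth): 384x512x3 uint8, red, green, blue; 384x512 float32, m along the optical axis (not along the pixel's ray), 0 where there is no reading.
- robot.camera_info(name): a dict with "vertical_fov" (degrees; the focal length in pixels is half the picture's height over the tangent of half this angle, whatever the lens; pixels are square), "cx", "cy" (the principal point, pixels), "cam_to_world" (4x4, takes a point from camera to world coordinates). Camera axes: x right, y up, looking along -z (the intrinsics and any distortion apply to the point x, -y, -z); pixel columns grow to the right and rows downward; lengths in m; the calibration is good to about 2 mm. A picture is of the moment at which its call begins. camera_info takes no time and is no camera call.
- robot.close_job(): hands the job in, once; it reports no verdict.
The state is a dict: "t": time; "q": joint angles; "dq": joint speeds; "joint_torque": joint torques, N m; "tool_pos": TCP position; "orientation": TCP orientation; "force": force on the tool from outside, world axes, zero at the start; "wrist_torque": the same for the moment, N m; "opening": finger opening in m.
Only numpy, scipy, OpenCV 4.12 (cv2) and the standard library are available. Lean on these libraries where they do the work, as an engineer would, in place of code of your own. Each camera call takes 0.05 s, during which the arm holds its last target. There are 200 camera calls.

## Working session

There is one attempt and no reset: what is moved stays moved. The work goes in short steps, Python scripts to look and compute and a shell command to move; the robot and the scene stay as the last step left them, time stands still between calls to the robot, and variables do not carry over. Pictures are saved under pics/ and viewed, about 8 in all and at most 12, crops included, and the job is handed in when it is done.

```bash
mkdir -p pics
cat > h.py <<'E'
import numpy as np, cv2
from plant import robot
def cam(n):
    p,d=robot.read_camera(n); i=robot.camera_info(n); return p,d,i
def pts(d,i):
    f=d.shape[0]/2/np.tan(np.radians(i["vertical_fov"])/2)
    v,u=np.mgrid[:d.shape[0],:d.shape[1]]
    c=np.stack([(u-i["cx"])/f*d,-(v-i["cy"])/f*d,-d,np.ones_like(d)],-1)
    return (c@np.array(i["cam_to_world"]).T)[...,:3]
E
python3 - <<'E'
from h import *
for n in("top","scene"):
    p,d,i=cam(n); print(n,{k:np.round(v,3).tolist() if not isinstance(v,str) else v for k,v in i.items()})
    np.savez(n+"0.npz",p=p,d=d); cv2.imwrite(f"pics/{n}0.png",p[...,::-1])
print(robot.read_state())
E
```

```text
top {'vertical_fov': 42.576, 'cx': 261.389, 'cy': 191.952, 'cam_to_world': [[0.005, 0.995, -0.101, 0.353], [-1.0, 0.007, 0.016, 0.02], [0.017, 0.101, 0.995, 1.903], [0.0, 0.0, 0.0, 1.0]]}
scene {'vertical_fov': 53.139, 'cx': 247.354, 'cy': 190.89, 'cam_to_world': [[-0.893, -0.31, 0.326, 0.929], [0.45, -0.62, 0.643, 0.763], [0.003, 0.721, 0.693, 0.891], [0.0, 0.0, 0.0, 1.0]]}
{'t': 0.1, 'q': array([-1.33843719e+00,  1.31071840e-01,  1.48913399e+00, -1.23056639e-05,
        1.52299627e+00, -8.54326135e-02]), 'dq': array([-2.47786950e-04, -6.86873207e-04, -2.84338386e-03,  2.07474397e-04,
       -8.30739567e-05,  1.24410036e-03]), 'joint_torque': array([ 1.58123326e-03, -5.61339462e+01, -4.93095589e+01,  7.70801981e-02,
        2.90303794e-02, -7.79342372e-05]), 'tool_pos': array([ 0.18736557, -0.56947368,  0.21772057]), 'orientation': array([-3.10043258e+00, -4.96835294e-01,  2.04705672e-04]), 'force': array([-0.29056071, -0.69105315, -0.50107847]), 'wrist_torque': array([0.05541542, 0.00496428, 0.01563458]), 'opening': 0.09322238281516666}
```

View pics/top0.png

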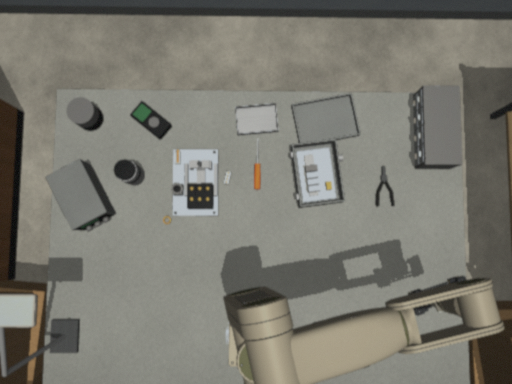

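View pics/scene0.png

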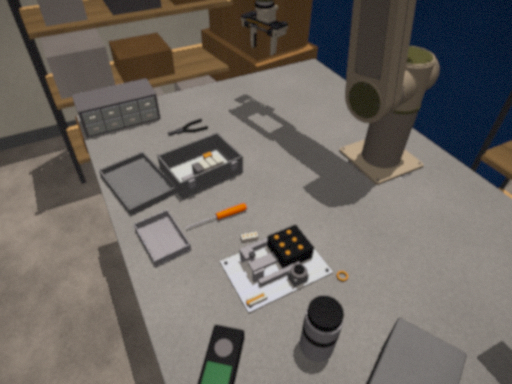

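The top view shows the plate at columns 173–218, rows 150–216. The carriage is at about (200,196), the button at (178,189), and the push direction is roughly image-up (+x). The scene view agrees, with the carriage at (290,245), the button at (298,271) and the bridge at (255,262).

Run:
```python
from h import *
for n,roi in(("top",(145,220,168,222)),("scene",(222,308,215,335))):
    z=np.load(n+"0.npz");p=z["p"].astype(int);d=z["d"];P=pts(d,robot.camera_info(n))
    m=np.zeros(d.shape,bool);m[roi[0]:roi[1],roi[2]:roi[3]]=1
    m&=d>0; mx=p.max(2)
    # plate: bright, or all with z in range
    pl=m&(mx>150)&(P[...,2]<.02); print(n,"plate z",np.median(P[pl][:,2]))
    r=cv2.minAreaRect((P[pl][:,:2]*1000).astype(np.float32)); print("plate rect",r)
    dk=(m&(mx<60)).astype(np.uint8)
    k,l,s,c=cv2.connectedComponentsWithStats(dk)
    for j in range(1,k):
        if s[j,4]<12: continue
        q=P[l==j]; t=q[q[:,2]>np.percentile(q[:,2],90)-.012]
        print("dark",s[j],c[j].round(1),"zmed",np.percentile(q[:,2],[10,50,90]).round(3),"top rect",cv2.minAreaRect((t[:,:2]*1000).astype(np.float32)),t.mean(0).round(3))
    f=4 if n=="top" else 4
    y0,y1,x0,x1=roi
    cv2.imwrite(f"pics/{n}_crop.png",cv2.resize(z["p"][y0:y1,x0:x1,::-1],None,fx=6,fy=6,interpolation=cv2.INTER_CUBIC))
```

```text
top plate z 0.007993772937932464
plate rect ((575.3204956054688, 254.92166137695312), (273.48321533203125, 189.43455505371094), 0.6942392587661743)
dark [188 184  25  24 431] [200.3 196.5] zmed [0.054 0.06  0.066] top rect ((524.3094482421875, 220.28500366210938), (87.66496276855469, 90.85602569580078), 0.876724362373352) [0.52  0.217 0.061]
dark [174 186   6   5  26] [176.5 188. ] zmed [0.059 0.064 0.07 ] top rect ((551.5645141601562, 307.6827697753906), (19.791013717651367, 15.183371543884277), 88.06147003173828) [0.552 0.308 0.065]
scene plate z 0.004206279607801122
plate rect ((563.7589721679688, 228.12698364257812), (294.659912109375, 363.94708251953125), 63.29902267456055)
dark [267 226  46  41 999] [289.8 247.2] zmed [0.034 0.06  0.063] top rect ((524.5684204101562, 226.06167602539062), (91.8835678100586, 90.88758087158203), 0.4781915247440338) [0.527 0.232 0.061]
dark [295 265   9   9  65] [298.8 269.1] zmed [0.059 0.063 0.066] top rect ((550.2620239257812, 312.4864196777344), (19.846683502197266, 21.7257080078125), 7.777616500854492) [0.552 0.313 0.063]
dark [289 274  17  12  68] [296.1 279.6] zmed [0.022 0.029 0.039] top rect ((559.6904296875, 319.89947509765625), (19.844430923461914, 42.509891510009766), 50.66428756713867) [0.56  0.319 0.034]
dark [309 297  26  11 243] [322.5 302.5] zmed [0.168 0.169 0.171] top rect ((601.5552978515625, 461.2464904785156), (25.326385498046875, 53.971710205078125), 62.27161407470703) [0.6   0.463 0.169]
```

View pics/top_crop.png

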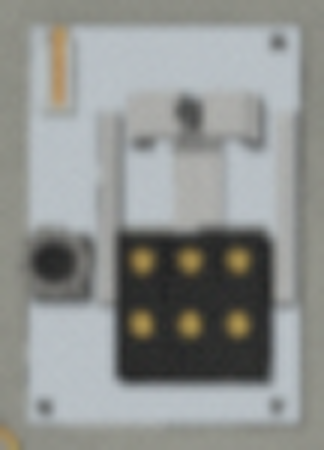

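Both views put the face at x≈0.476, the centre line at y≈0.225 ± 5 mm and yaw ≈0. The button is at about (0.551, 0.310, 0.064). The button sits +75/+86 from the face, as it should. I'll set out with the fingers shut and the tool squared.

```bash
python3 -m pendant '[{"translation":[0,0,0],"twist":[0,0,0.106],"grip":-1},{"translation":[0,0,0],"twist":[0,0,0.106],"grip":-1},{"translation":[0,0,0],"twist":[0,0,0.106],"grip":-1},{"translation":[35,-40,0],"twist":[0,0,0],"grip":-1},{"translation":[35,-40,0],"twist":[0,0,0],"grip":-1},{"translation":[35,-40,0],"twist":[0,0,0],"grip":-1},{"translation":[35,-40,0],"twist":[0,0,0],"grip":-1},{"translation":[35,-40,0],"twist":[0,0,0],"grip":-1},{"translation":[35,-40,0],"twist":[0,0,0],"grip":-1},{"translation":[35,-40,0],"twist":[0,0,0],"grip":-1}]' 20
python3 -m pendant '[{"translation":[0,-50,0],"twist":[0,0,0],"grip":-1},{"translation":[0,-50,0],"twist":[0,0,0],"grip":-1},{"translation":[0,-50,0],"twist":[0,0,0],"grip":-1},{"translation":[0,-50,0],"twist":[0,0,0],"grip":-1},{"translation":[0,-50,0],"twist":[0,0,0],"grip":-1},{"translation":[0,-50,0],"twist":[0,0,0],"grip":-1},{"translation":[0,-50,0],"twist":[0,0,0],"grip":-1},{"translation":[0,-50,0],"twist":[0,0,0],"grip":-1},{"translation":[0,-50,0],"twist":[0,0,0],"grip":-1},{"translation":[0,0,0],"twist":[0,0,0],"grip":-1}]'
```

```text
t: 1.1
tool_pos: [0.4206, -0.3057, 0.2125]
orientation: [-3.132, 0.04, 0.008]
force: [0.8, 0.1, 0.3]
opening: 0.0177
t: 2.1
tool_pos: [0.4284, 0.1495, 0.2135]
orientation: [-3.127, 0.03, 0.014]
force: [0.5, 0.1, 0.3]
opening: 0.0004
```

```bash
python3 -m pendant '[{"translation":[0,-38,0],"twist":[0,0,0],"grip":-1},{"translation":[0,-38,0],"twist":[0,0,-0.02],"grip":-1},{"translation":[0,0,20],"twist":[0,0,0],"grip":-1},{"translation":[0,0,25],"twist":[0,0,0],"grip":-1},{"translation":[0,0,25],"twist":[0,0,0],"grip":-1},{"translation":[0,0,25],"twist":[0,0,0],"grip":-1},{"translation":[0,0,20],"twist":[0,0,0],"grip":-1},{"translation":[0,0,0],"twist":[0,0,0],"grip":-1},{"translation":[0,0,0],"twist":[0,0,0],"grip":-1},{"translation":[0,0,0],"twist":[0,0,0],"grip":-1}]'
python3 - <<'E'
from h import *
print(robot.read_state()["tool_pos"],robot.read_state()["orientation"])
p,d,i=cam("scene"); np.savez("s1.npz",p=p,d=d)
cv2.imwrite("pics/s1.png",cv2.resize(p[180:310,200:360,::-1],None,fx=4,fy=4,interpolation=cv2.INTER_CUBIC))
E
```

```text
t: 3.1
tool_pos: [0.4279, 0.2273, 0.0947]
orientation: [-3.131, -0.007, 0.017]
force: [0.5, 0.8, -0.0]
opening: 0.0001
[0.42793602 0.22732782 0.09471046] [-3.13091584 -0.00685241  0.01702533]
```

View pics/s1.png

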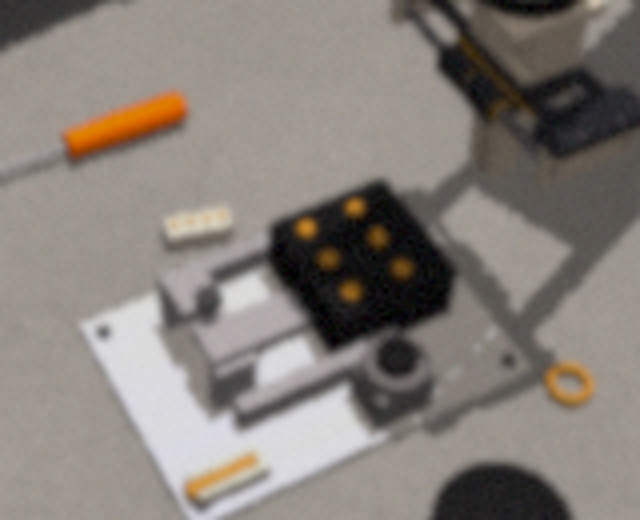

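```bash
python3 -m pendant '[{"translation":[0,0,20],"twist":[0,0,0],"grip":-1},{"translation":[0,0,20],"twist":[0,0,0],"grip":-1},{"translation":[0,0,20],"twist":[0,0,0],"grip":-1},{"translation":[0,0,0],"twist":[0,0,0],"grip":-1},{"translation":[6,0,0],"twist":[0,0,0],"grip":-1},{"translation":[6,0,0],"twist":[0,0,0],"grip":-1},{"translation":[6,0,0],"twist":[0,0,0],"grip":-1},{"translation":[6,0,0],"twist":[0,0,0],"grip":-1},{"translation":[0,0,0],"twist":[0,0,0],"grip":-1},{"translation":[0,0,0],"twist":[0,0,0],"grip":-1}]'
python3 - <<'E'
from h import *
s=robot.read_state();print(s["tool_pos"],s["force"])
p,d,i=cam("scene"); np.savez("s2.npz",p=p,d=d)
cv2.imwrite("pics/s2.png",cv2.resize(p[180:310,200:360,::-1],None,fx=4,fy=4,interpolation=cv2.INTER_CUBIC))
E
```

```text
t: 4.15
tool_pos: [0.4645, 0.2314, 0.0472]
orientation: [-3.123, -0.006, -0.016]
force: [0.4, 0.1, -0.6]
opening: 0.0005
[0.46451968 0.23138753 0.04720115] [ 0.44982586  0.13672896 -0.61375368]
```

View pics/s2.png

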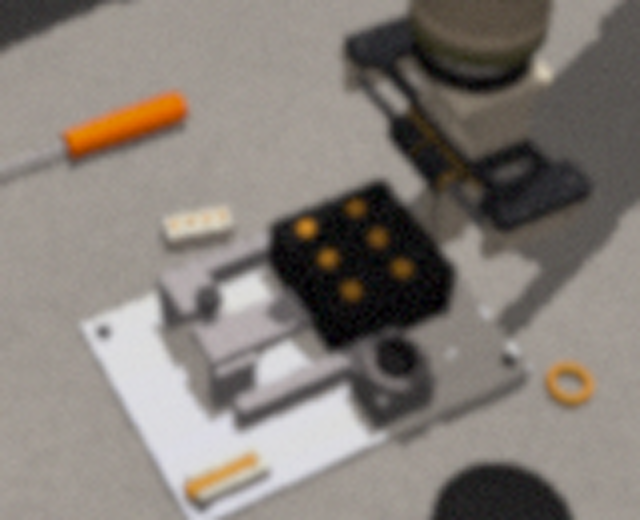

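The fingers are just behind the rear face, near its middle (crop ≈(440,200)), with no contact yet. I'll lower a little and creep in to find contact.

```bash
python3 -m pendant '[{"translation":[0,0,7],"twist":[0,0,0],"grip":-1},{"translation":[0,0,5],"twist":[0,0,0],"grip":-1},{"translation":[0,0,0],"twist":[0,0,0],"grip":-1},{"translation":[2,0,0],"twist":[0,0,0],"grip":-1},{"translation":[2,0,0],"twist":[0,0,0],"grip":-1},{"translation":[2,0,0],"twist":[0,0,0],"grip":-1},{"translation":[0,0,0],"twist":[0,0,0],"grip":-1},{"translation":[0,0,0],"twist":[0,0,0],"grip":-1},{"translation":[0,0,0],"twist":[0,0,0],"grip":-1},{"translation":[0,0,0],"twist":[0,0,0],"grip":-1}]'
```

```text
t: 5.2
tool_pos: [0.4671, 0.2315, 0.0329]
orientation: [-3.125, -0.008, -0.004]
force: [-1.9, 0.1, 0.2]
opening: 0.0007
```

Contact is at TCP x≈0.467. I'll push to about 0.503, which is 36 mm of travel, and check before letting go.

```bash
python3 -m pendant '[{"translation":[5,0,0],"twist":[0,0,0],"grip":-1},{"translation":[5,0,0],"twist":[0,0,0],"grip":-1},{"translation":[5,0,0],"twist":[0,0,0],"grip":-1},{"translation":[5,0,0],"twist":[0,0,0],"grip":-1},{"translation":[5,0,0],"twist":[0,0,0],"grip":-1},{"translation":[4,0,0],"twist":[0,0,0],"grip":-1},{"translation":[4,0,0],"twist":[0,0,0],"grip":-1},{"translation":[3,0,0],"twist":[0,0,0],"grip":-1},{"translation":[1,0,0],"twist":[0,0,0],"grip":-1},{"translation":[1,0,0],"twist":[0,0,0],"grip":-1}]'
```

```text
t: 6.2
tool_pos: [0.4753, 0.2317, 0.0308]
orientation: [-3.131, -0.016, 0.1]
force: [-12.9, -1.1, 11.5]
opening: 0.0005
```

The push tilted the tool by about 0.06 rad, so the tips lag, and it built vertical friction. I'll check the state before correcting.

Run:
```python
from h import *
s=robot.read_state()
for k in s: print(k,np.round(s[k],3))
p,d,i=cam("scene"); np.savez("s3.npz",p=p,d=d)
cv2.imwrite("pics/s3.png",cv2.resize(p[180:310,200:360,::-1],None,fx=4,fy=4,interpolation=cv2.INTER_CUBIC))
```

```text
t 6.2
q [0.336 0.17  1.806 0.031 1.224 1.885]
dq [-0.001  0.021 -0.022  0.01   0.047 -0.007]
joint_torque [-2.4190e+00 -4.9065e+01 -4.5795e+01 -8.7800e-01 -4.6760e+00  7.0000e-03]
tool_pos [0.475 0.232 0.031]
orientation [-3.131 -0.016  0.1  ]
force [-12.939  -1.125  11.526]
wrist_torque [-0.168  2.179 -0.015]
opening 0.0
```

View pics/s3.png

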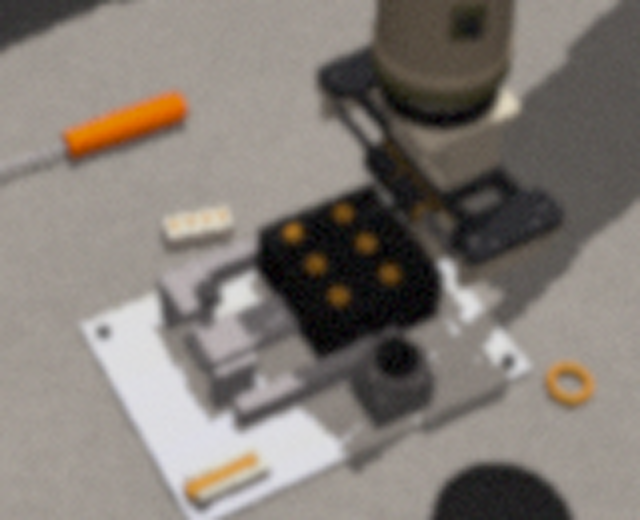

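The carriage has moved about 10 mm, which matches the TCP. I'll continue with bigger steps while countering the tilt and downward drift.

```bash
python3 -m pendant '[{"translation":[7,0,-2],"twist":[0,0.03,0],"grip":-1},{"translation":[7,0,-2],"twist":[0,0.03,0],"grip":-1},{"translation":[7,0,-2],"twist":[0,0.03,0],"grip":-1},{"translation":[8,0,-1],"twist":[0,0.03,0],"grip":-1},{"translation":[8,0,-1],"twist":[0,0.03,0],"grip":-1},{"translation":[8,0,-1],"twist":[0,0.03,0],"grip":-1},{"translation":[8,0,-1],"twist":[0,0.03,0],"grip":-1},{"translation":[8,0,-1],"twist":[0,0.03,0],"grip":-1},{"translation":[8,0,-1],"twist":[0,0.03,0],"grip":-1},{"translation":[8,0,-1],"twist":[0,0.03,0],"grip":-1}]'
python3 -c "
from h import *
s=robot.read_state();print(s['tool_pos'],s['force'],s['wrist_torque'])
from scipy.spatial.transform import Rotation as R
print(R.from_rotvec(s['orientation']).as_matrix().round(3))"
```

```text
t: 7.25
tool_pos: [0.5109, 0.2319, 0.0285]
orientation: [-3.131, -0.02, -0.246]
force: [-12.5, 2.5, -1.2]
opening: 0.0003
[0.51094276 0.23190777 0.02853485] [-12.54054068   2.52971179  -1.19639105] [0.52475674 2.23942992 0.05140651]
[[ 0.988  0.013  0.156]
 [ 0.013 -1.     0.002]
 [ 0.156 -0.    -0.988]]
```

Travel is about 0.043 and the force is 12.5 N, so it is well past the pin. I'll let go briskly straight back, level the tool and rise.

```bash
python3 -m pendant '[{"translation":[-40,0,-6],"twist":[0,0,0],"grip":-1},{"translation":[-30,0,-5],"twist":[0,0,0],"grip":-1},{"translation":[-10,0,-2],"twist":[0,-0.05,0],"grip":-1},{"translation":[0,0,-2],"twist":[0,-0.05,0],"grip":-1},{"translation":[0,0,-20],"twist":[0,-0.05,0],"grip":-1},{"translation":[0,0,-25],"twist":[0,0,0],"grip":-1},{"translation":[0,0,-25],"twist":[0,0,0],"grip":-1},{"translation":[0,0,-25],"twist":[0,0,0],"grip":-1},{"translation":[0,0,0],"twist":[0,0,0],"grip":-1},{"translation":[0,0,0],"twist":[0,0,0],"grip":-1}]'
python3 - <<'E'
from h import *
s=robot.read_state();print(s['tool_pos'],s['force'])
from scipy.spatial.transform import Rotation as R
print(R.from_rotvec(s['orientation']).as_matrix().round(3))
p,d,i=cam("scene"); np.savez("s4.npz",p=p,d=d); z0=np.load("scene0.npz")
for q,e in((z0["p"],z0["d"]),(p,d)):
    P=pts(e,i); m=np.zeros(e.shape,bool); m[215:285,250:320]=1
    q=q.astype(int); o=m&(q[...,0]>q[...,2]+60)&(P[...,2]>.045)&(P[...,2]<.08); print("screws",o.sum(),P[o].mean(0).round(4))
    h=np.zeros(e.shape,bool); h[235:270,235:262]=1; h&=(P[...,2]>.065); print("pin",h.sum(),P[h].mean(0).round(4),P[h][:,2].max().round(4))
cv2.imwrite("pics/s4.png",cv2.resize(p[180:310,200:360,::-1],None,fx=4,fy=4,interpolation=cv2.INTER_CUBIC))
E
```

```text
t: 8.25
tool_pos: [0.426, 0.2303, 0.1268]
orientation: [3.141, 0.021, 0.004]
force: [0.6, 0.6, -0.7]
opening: 0.0003
[0.42596547 0.23029302 0.12680744] [ 0.59509884  0.62137353 -0.73056026]
[[ 1.     0.014  0.002]
 [ 0.014 -1.    -0.   ]
 [ 0.002  0.    -1.   ]]
screws 134 [0.5314 0.2243 0.0623]
pin 43 [0.6829 0.3005 0.1913] 0.8912
screws 117 [0.5587 0.2211 0.0625]
pin 42 [0.6703 0.2766 0.1549] 0.8912
```

View pics/s4.png

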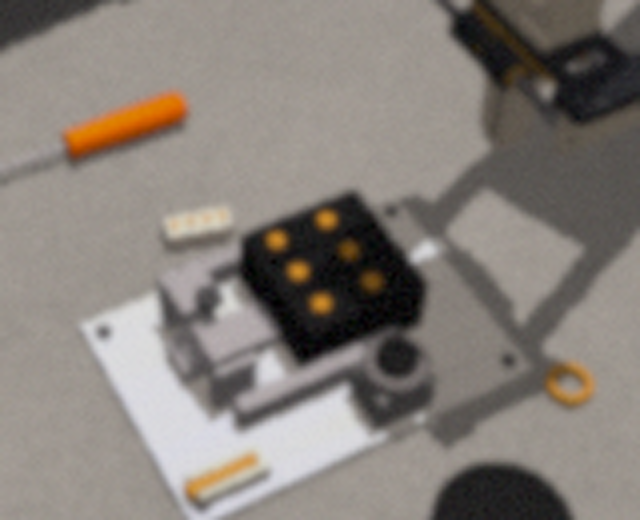

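The carriage is latched about 25 mm forward, with the screws moved from x 0.531 to 0.559, and the tip is clear. Next I'll go above the button at ≈(0.551, 0.310) and check clearance to the flask.

```bash
python3 -m pendant '[{"translation":[31,-20,0],"twist":[0,0,0],"grip":-1},{"translation":[31,-20,0],"twist":[0,0,0],"grip":-1},{"translation":[31,-20,0],"twist":[0,0,0],"grip":-1},{"translation":[26,-16,0],"twist":[0,0,0],"grip":-1},{"translation":[0,0,0],"twist":[0,0,0],"grip":-1},{"translation":[0,0,0],"twist":[0,0,0],"grip":-1},{"translation":[0,0,0],"twist":[0,0,0],"grip":-1},{"translation":[0,0,0],"twist":[0,0,0],"grip":-1},{"translation":[0,0,0],"twist":[0,0,0],"grip":-1},{"translation":[0,0,0],"twist":[0,0,0],"grip":-1}]'
python3 - <<'E'
from h import *
s=robot.read_state();print(s['tool_pos'],s['orientation'])
z=np.load("s4.npz");i=robot.camera_info("scene");P=pts(z["d"],i)
m=(P[...,2]>.1)&(P[...,2]<.18)&(P[...,1]>.38)&(P[...,1]<.6)&(P[...,0]>.5)&(P[...,0]<.7)
print("flask",P[m].min(0),P[m].max(0))
def proj(w,i):
    c=np.linalg.inv(i["cam_to_world"])@np.r_[w,1]; f=192/np.tan(np.radians(i["vertical_fov"])/2)
    return i["cx"]-f*c[0]/c[2], i["cy"]+f*c[1]/c[2]
p,d,i=cam("scene"); print("tcp px",proj(s['tool_pos'],i),"button px",proj([.551,.31,.064],i))
cv2.imwrite("pics/s5.png",cv2.resize(p[180:310,200:360,::-1],None,fx=4,fy=4,interpolation=cv2.INTER_CUBIC))
E
```

```text
t: 9.3
tool_pos: [0.5394, 0.3059, 0.1133]
orientation: [3.134, 0.02, -0.02]
force: [0.4, 1.0, -0.2]
opening: 0.0006
[0.5393777  0.30588406 0.11327561] [ 3.13350621  0.02026222 -0.02021506]
flask [0.5000591  0.44435369 0.10009545] [0.64492186 0.59973516 0.17371116]
tcp px (np.float64(303.4039839117944), np.float64(253.48215207006967)) button px (np.float64(298.46530579913457), np.float64(267.9215466955078))
```

View pics/s5.png

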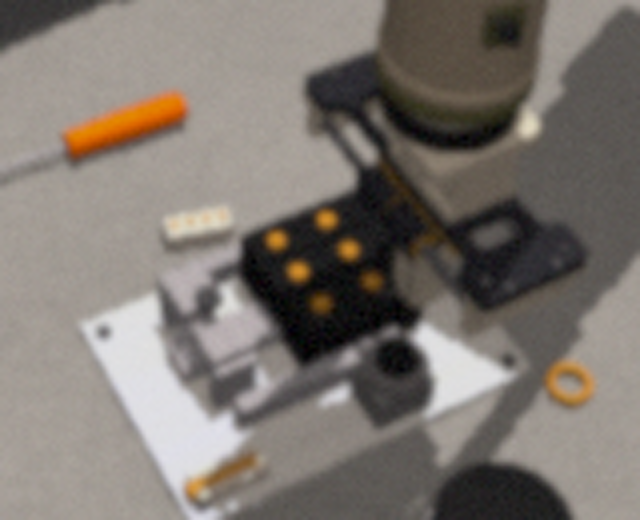

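The fingertip is at crop ≈(408,315) and the button top at (397,357), which agrees with the calibration within about 1 px. The flask's near edge is at y≈0.444, about 40 mm clear of the gripper body.

```bash
python3 -m pendant '[{"translation":[7,-3,0],"twist":[0,0,0],"grip":-1},{"translation":[6,-2,0],"twist":[0,0,0],"grip":-1},{"translation":[0,0,0],"twist":[0,0,0],"grip":-1},{"translation":[0,0,10],"twist":[0,0,0],"grip":-1},{"translation":[0,0,10],"twist":[0,0,0],"grip":-1},{"translation":[0,0,5],"twist":[0,0,0],"grip":-1},{"translation":[0,0,0],"twist":[0,0,0],"grip":-1},{"translation":[0,0,0],"twist":[0,0,0],"grip":-1},{"translation":[0,0,0],"twist":[0,0,0],"grip":-1},{"translation":[0,0,0],"twist":[0,0,0],"grip":-1}]'
python3 - <<'E'
from h import *
s=robot.read_state();print(s['tool_pos'],s['orientation'])
p,d,i=cam("scene")
cv2.imwrite("pics/s6.png",cv2.resize(p[230:300,250:350,::-1],None,fx=6,fy=6,interpolation=cv2.INTER_CUBIC))
E
```

```text
t: 10.35
tool_pos: [0.5528, 0.3111, 0.0856]
orientation: [3.133, 0.02, -0.021]
force: [0.4, 0.2, 0.6]
opening: 0.0006
[0.55278666 0.31107141 0.08558054] [ 3.1333427   0.02022753 -0.02060318]
```

View pics/s6.png

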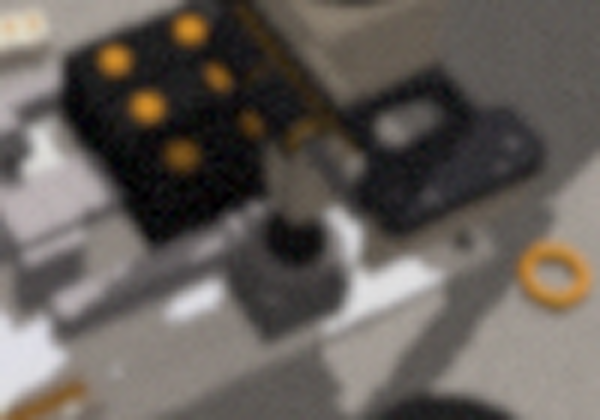

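The tip sits directly above the button (tip (295,215), button (295,238)). I'll press down gradually.

```bash
python3 -m pendant '[{"translation":[0,0,10],"twist":[0,0,0],"grip":-1},{"translation":[0,0,6],"twist":[0,0,0],"grip":-1},{"translation":[0,0,2],"twist":[0,0,0],"grip":-1},{"translation":[0,0,2],"twist":[0,0,0],"grip":-1},{"translation":[0,0,2],"twist":[0,0,0],"grip":-1},{"translation":[0,0,2],"twist":[0,0,0],"grip":-1},{"translation":[0,0,2],"twist":[0,0,0],"grip":-1},{"translation":[0,0,2],"twist":[0,0,0],"grip":-1},{"translation":[0,0,2],"twist":[0,0,0],"grip":-1},{"translation":[0,0,2],"twist":[0,0,0],"grip":-1}]'
```

```text
t: 11.4
tool_pos: [0.5532, 0.3112, 0.056]
orientation: [3.134, 0.02, -0.018]
force: [-10.9, -5.9, 22.1]
opening: 0.0007
```

22 N at z=0.056 is far above the 5 N spring, and it is about 7 mm below the measured top, so the button is bottomed. I'll add one small confirming press and then go up.

```bash
python3 -m pendant '[{"translation":[0,0,2],"twist":[0,0,0],"grip":-1},{"translation":[0,0,1],"twist":[0,0,0],"grip":-1},{"translation":[0,0,-5],"twist":[0,0,0],"grip":-1},{"translation":[0,0,-15],"twist":[0,0,0],"grip":-1},{"translation":[0,0,-30],"twist":[0,0,0],"grip":-1},{"translation":[0,0,-40],"twist":[0,0,0],"grip":-1},{"translation":[-40,0,-30],"twist":[0,0,0],"grip":-1},{"translation":[-40,0,0],"twist":[0,0,0],"grip":-1},{"translation":[-40,0,0],"twist":[0,0,0],"grip":-1},{"translation":[0,0,0],"twist":[0,0,0],"grip":-1}]'
python3 - <<'E'
from h import *
s=robot.read_state();print(s['tool_pos'],s['force'])
p,d,i=cam("scene"); q0=np.load("scene0.npz"); q4=np.load("s4.npz")
for q,e in((q0["p"],q0["d"]),(q4["p"],q4["d"]),(p,d)):
    P=pts(e,i); q=q.astype(int); R=lambda a,b,c,f:np.s_[a:b,c:f]
    m=np.zeros(e.shape,bool); m[215:285,250:320]=1
    o=m&(q[...,0]>q[...,2]+60)&(P[...,2]>.045)&(P[...,2]<.08)
    b=np.zeros(e.shape,bool); b[266:273,296:303]=1; b&=q.max(2)<60
    print("screws",o.sum(),P[o].mean(0).round(4),"button z",np.median(P[b][:,2]).round(4),b.sum())
cv2.imwrite("pics/s7.png",cv2.resize(p[180:310,200:360,::-1],None,fx=4,fy=4,interpolation=cv2.INTER_CUBIC))
E
```

```text
t: 12.4
tool_pos: [0.4327, 0.3105, 0.186]
orientation: [3.136, 0.018, -0.015]
force: [0.0, -0.2, 0.4]
opening: 0.0005
[0.43273437 0.31053562 0.18601302] [ 0.03624902 -0.16382231  0.4256826 ]
screws 134 [0.5314 0.2243 0.0623] button z 0.0639 48
screws 117 [0.5587 0.2211 0.0625] button z 0.0637 49
screws 143 [0.554  0.2234 0.0624] button z 0.0633 49
```

View pics/s7.png

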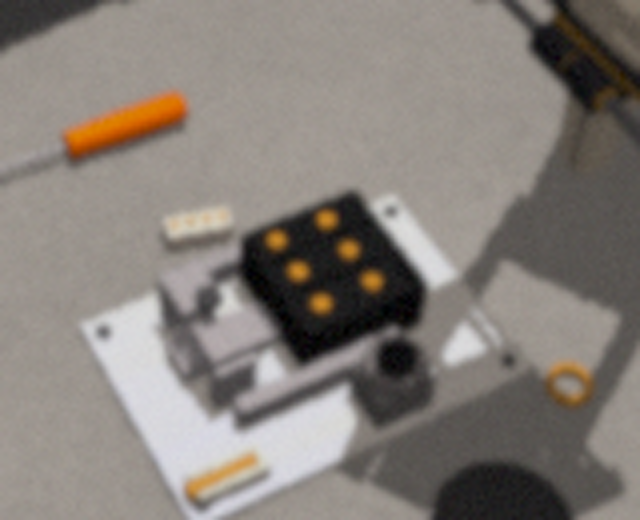

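The carriage's screws are at the same pixels as right after latching ((326,219), (276,240), (320,303)), the button is up again at z 0.063, and nothing else has moved.

```bash
python3 -c "
from plant import robot
print(robot.close_job())"
```

```text
the job is handed in; nothing more can be done
None
```

The job is done and handed in at about 12.5 s: the carriage is latched in its test position, and the test button was then pressed all the way down and released.

**Carriage:** I pushed the rear face with the shut fingers to about 43 mm of travel, then backed off quickly so it sprang back. The first push stalled at about 8 mm because the tool tilted. I carried on from there with the tilt corrected, without letting the carriage return.

**Button:** I pressed until the force reached 22 N at a tool height of 56 mm. Its spring takes only about 5 N, so it was against its stop. That is inferred from force and height, not seen directly.

**Last checks:**
- **Carriage position:** the brass screws sit about 23 mm ahead of rest and at the same pixels before and after the press. The reading just after latching was 27 mm. The two differ because of shadow on the screws, and both fit the expected 24 mm.
- **Button:** it is up again, at 63 mm against 64 mm at the start.
- **Surroundings:** the terminal block, nut and screwdriver look unmoved in the final close-up. The enclosure and pliers were outside that picture, and only the edge of the flask was in it; the arm stayed clear of all three.
- **Arm:** it is clear, with the wrist force near zero.
- **Stop pin:** I never touched it, but my attempt to measure its height from depth gave no usable reading. That it is down is judged from the carriage holding its middle position.

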